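# Square a packed carton into the coder's guide corner and start it

## Robot

A 7-joint arm with a two-finger parallel gripper is mounted at the origin on the work surface. World frame = base frame: x ahead of the robot, y to its left, z up, the work surface at z = 0. Lengths are in m, angles in rad, forces in N, time in s.
With the tool pointing down it reaches from about 0.4 to 0.875 m from the base axis. Payload 19.3 kg.
Tool frame: the origin (TCP) lies midway between the tips of the shut fingers; the grasp point (between the pads) lies 19 mm behind it; z points along the fingers, y is the direction in which the jaws open and shut (so a half turn about z gives the same grasp; the last joint's range is limited). The gripper opens to 85 mm and grips with 20 to 120 N. Pads are 22 mm wide; open, the fingers measure 114 mm over their backs; the gripper's body (76 mm by 85 mm) begins 54 mm behind the grasp point. The pads swing forward as they close: fully open they stand 13 mm farther back than shut.
Start: joints at [-1.387, 0.521, -0.036, 1.599, 0.021, 1.021, -0.113], TCP at [0.157, 0.605, 0.231] pointing down, gripper open.
Joint ranges: [-2.91, 2.91], [-0.3, 2.13], [-1.5, 1.42], [0.17, 2.43], [-1.26, 4.41], [0.16, 1.93], [-2.52, 2.52]. Speed limits (rad/s): [1.89, 1.89, 2.39, 2.39, 3.01, 3.01, 3.01].

## Interface

Orientations are given as [roll, pitch, yaw] about the fixed x, y, z axes, in that order (R = Rz(yaw) Ry(pitch) Rx(roll)).
In Python, from workcell import bot gives the robot as it stands.
- The arm moves only by the tool servo_tool, never from a script. Its argument "plan" is a list of rows, each a list of 5 numbers: the shift along the world's x, y, z in mm, then the turn about the world's z in rad, then the gripper's target within -1 to 1 (shut at 1, half-way at 0, fully open at -1). In form: [[tx, ty, tz, yaw, jaw], ...]. A call has exactly 10 rows; each row is the pose to reach, as a shift and turn from the pose commanded when the call began; what a row does not reach only later rows make up. A row lasts 1/12 s, in which the tool goes at most 41.7 mm and 7.16 degrees, less where a joint would pass 70% of its speed; a pose out of reach is approached as far as the arm can. A call with a gripper value outside its range is refused whole. The fingers move at their own pace and stop on an object; "squeeze" is the grip in N (left out, the last holds). Time passes only in rows, so rows that repeat a pose let the fingers close, or fill a call up. It gives the time, the measured TCP pose, the force and the opening at its end, in the units of the state.
- bot.observe(): the state, without advancing time (a new reading comes with each control period).
- bot.grab_frame(name): name is "scene" or "top" or "wrist"; returns the picture (420x560x3 uint8, blue, green, red); there is no depth.
- bot.calibration(name): a dict with "fx", "fy", "cx", "cy" (pixels), "T" (4x4, takes a point from camera to world coordinates). Camera axes: x right, y down, z forward; pixel columns grow to the right and rows downward; lengths in m; the calibration is good to about 2 mm. A picture is of the moment at which its call begins: read the wrist's pose just before it. calibration takes no time and is no camera call; for the wrist camera it gives the pose at the moment of the call.
- bot.job_done(): hands the job in, once; it reports no verdict.
The state is a dict: "clock": time; "qpos": joint angles; "qd": joint speeds; "joint_efforts": joint torques, N m; "position": TCP position; "tool_rot": TCP orientation; "force": force on the tool from outside, world axes, zero at the start; "moment": the same for the moment, N m; "grip_width": finger opening in m.
Only numpy, scipy, OpenCV 4.12 (cv2) and the standard library are available. Lean on these libraries where they do the work, as an engineer would, in place of code of your own. Each camera call takes 0.05 s, during which the arm holds its last target.

## Task

Push the closed mailer carton along the table into the guide corner of the carton coder, so that its long side lies flat against the fence and its end is up against the end stop, square and touching both. Only when it sits there, press the start button right down with the fingertips and let it come back up. Push only: do not lift, tip or carry the carton, do not move the other things on the table, and leave the carton home in the corner.

Things in the scene. Friction and masses are not known exactly. Their poses are not given: they have to be found in the camera images.
- coder: Bench carton coder, fixed. An L of aluminium plate, 48 mm high, 8 mm thick. Origin: the inner corner of the L, at table level. Fence: its working face is x = 0, from the corner 392 mm along -y. End stop: its working face is y = 0, from the corner 100 mm along -x. The carton belongs at x < 0, y < 0, on the bare table; the robot is on the -x side. Place and turn about z vary. See also coder_housing.
- coder_housing (a point): Top centre of the coder's white housing, 130 x 340 mm, 104 mm high, which stands 80 mm behind the fence's working face. Between the two are a 6 mm bed, rods and the print carriage, up to 58 mm high.
- carton: Closed brown mailer carton with a blank label on top, loose: 110 mm (x) by 170 mm (y) by 55 mm high, 0.25 to 0.5 kg. Origin: centre of its underside. It starts clear of fence and stop, its long side (y) within 0.3 rad of the fence. Home, its origin lies at x -55, y -85 mm in the coder's frame and its y axis along the coder's.
- start (a joint): Travel of the start button in m: 0 up, 0.006 fully down. It springs back when let go; fully down takes 5 N.
- start_top (a point): Centre of the top of the start button: a round black push button 32 mm across, that moves straight down, in a plastic housing on a fixed grey box 75 x 70 x 36 mm (the only button box that stands on the table by itself). It stands left or right of the guide corner, nearer the robot.
- cards: Bystander: stack of white cards, 90 x 62 x 30 mm, loose. It stands left or right, on the side away from the button. Origin: centre of its underside.
- dropper_left: Bystander: amber dropper bottle, 36 mm across, 99 mm high, standing on the left beyond the end stop. Origin: centre of its underside.
- dropper_right: Bystander: an equal amber dropper bottle standing far on the right. Origin: centre of its underside.
- jar: Bystander: black cream jar with a white band, 73 mm across, 62 mm high, between robot and guide corner. Origin: centre of its underside.
- tin: Bystander: flat aluminium balm tin, 54 mm across, 16 mm high, on the right beyond the fence's open end. Origin: centre of its underside.
- brush: Bystander: small brush with a dark wooden handle, 150 mm long, lying near the robot on the right, along its own x axis.
- tape: Bystander: black desk tape dispenser, 55 x 150 mm, 90 mm high, near the robot on the left. Origin: centre of its underside.

How it is judged:
On the way, in this order (a step that is already met when the one before it is completed fails the run):
1. the carton sits square in the guide corner, against fence and end stop (x of carton in the frame of coder between -0.059 and -0.051 m and y of carton in the frame of coder between -0.089 and -0.081 m and angle between the y axis of carton and the y axis of coder, either way round below 0.035 rad and angle between carton's own z axis and vertical below 0.03 rad and height (world z) of carton below 0.004 m), for 0.3 s.
2. the start button is pressed down (value of joint start above 0.0045 m), for 0.05 s.
At the end, for the whole second after the job is handed in: The carton lies flat on the table in the corner, its origin within 4 mm of home both ways and its long side within 2 degrees of the fence, at rest; the start button has been pressed (at least 4.5 mm of its 6 mm) with the carton home, and is up again (all of step 1 and value of joint start below 0.002 m and linear speed of carton below 0.01 m/s); the robot touches nothing.
It fails at once if the start button is pressed while the carton is not home (value of joint start above 0.003 m and not (x of carton in the frame of coder between -0.059 and -0.051 m and y of carton in the frame of coder between -0.089 and -0.081 m and angle between the y axis of carton and the y axis of coder, either way round below 0.035 rad and angle between carton's own z axis and vertical below 0.03 rad and height (world z) of carton below 0.004 m)).
It fails at once if the carton is lifted more than 8 mm or tipped more than 7 degrees (height (world z) of carton above 0.008 m or angle between carton's own z axis and vertical above 0.12 rad).
It fails at once if another thing on the table is moved more than 15 mm (distance of any of cards, dropper_left, dropper_right, jar, tin, brush, tape from where it was at the start of the episode above 0.015 m).
It also fails if it takes over 54 s, if anything falls off the work surface, if the arm or the gripper's body presses on something with over 40 N, if the wrist force passes 120 N, or if a joint passes its speed limit or range.

## Working session

There is one attempt and no reset: what is moved stays moved. The work goes in short steps, Python scripts to look and compute and a tool call to move; the robot and the scene stay as the last step left them, time stands still between calls to the robot, and variables do not carry over. Pictures are saved under pics/ and viewed, and the job is handed in when it is done.

Besides the shell and the picture viewer there is one more tool, called as a command line: name --pt "numbers of a row" for each row, then --argument value for the rest. servo_tool: Moves the arm, as the interface text tells. Its arguments: {"type":"object","properties":{"plan":{"type":"array","items":{"type":"array","items":{"type":"number"}}},"squeeze":{"type":"number"}},"required":["plan"]}

```bash
mkdir -p pics; ls
python3 - <<'E'
from workcell import bot
import cv2,numpy as np
print(bot.observe())
for n in ["scene","top","wrist"]:
    c=bot.calibration(n);print(n,c["fx"],c["fy"],c["cx"],c["cy"]);print(np.round(c["T"],4).tolist())
    if n!="wrist":
        cv2.imwrite(f"pics/{n}0.png",bot.grab_frame(n))
E
```

```text
pics
{'clock': 0.0, 'qpos': array([-1.38723022,  0.52200401, -0.03634177,  1.59997032,  0.02116531,
        1.02109287, -0.11278312]), 'qd': array([ 2.21359980e-05, -6.83225300e-05, -4.06616452e-05,  1.38135910e-03,
       -2.60310403e-04,  1.16435798e-03, -2.30126449e-03]), 'joint_efforts': array([ 6.39834707e-04, -9.27098966e+01,  1.98011622e+00, -3.69930482e+01,
        1.78173662e-02,  8.23011564e-03, -2.74391931e-05]), 'position': array([0.15684368, 0.60467112, 0.23074529]), 'tool_rot': array([-3.14050195e+00,  4.01369548e-05,  2.88782711e+00]), 'force': array([0.24702131, 0.61086478, 0.1638487 ]), 'moment': array([-0.0281907 , -0.04021795, -0.02972483]), 'grip_width': 0.08588438387758504}
scene 505.3491251523164 505.3491251523164 282.8992535010431 209.80678677204835
[[0.1554, 0.8487, -0.5055, 1.2568], [0.9879, -0.1352, 0.0766, -0.1896], [-0.0034, -0.5113, -0.8594, 1.2751], [0.0, 0.0, 0.0, 1.0]]
top 392.0025099217415 392.0025099217415 283.8573227203212 212.75078880720173
[[0.0313, -0.9795, 0.1992, 0.2756], [-0.9995, -0.032, -0.0001, -0.095], [0.0065, -0.1991, -0.98, 1.4128], [0.0, 0.0, 0.0, 1.0]]
wrist 324.02987432205083 324.02987432205083 269.1485646011788 207.80110036779737
[[0.2511, 0.9158, 0.3136, 0.0756], [0.968, -0.2372, -0.0821, 0.6257], [-0.0008, 0.3241, -0.946, 0.3724], [0.0, 0.0, 0.0, 1.0]]
```

View pics/scene0.png

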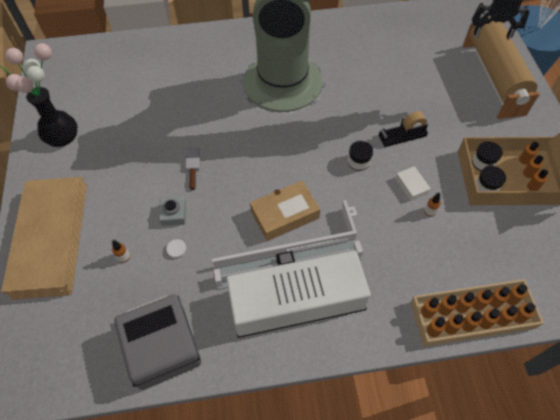

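View pics/top0.png

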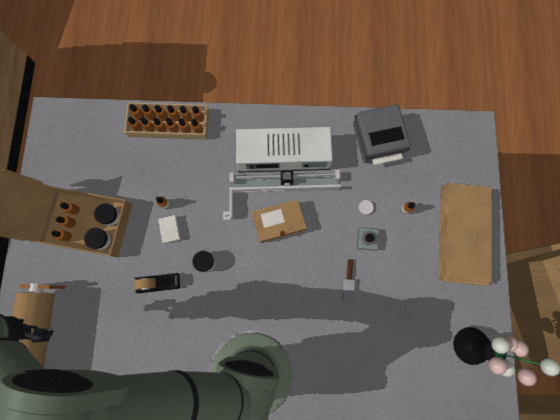

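The scene and top pictures show the carton (top about 279,221), the L with its corner at about (232,187), the button box (369,238), jar (203,261), cards (169,229), tin (366,208), dropper (408,207) and brush (349,275). I'll enlarge these.

Run:
```python
import cv2
a=cv2.imread("pics/top0.png")[165:265,215:395]; cv2.imwrite("pics/top0c.png",cv2.resize(a,None,fx=4.4,fy=4.4,interpolation=cv2.INTER_CUBIC))
a=cv2.imread("pics/scene0.png")[170:290,150:370]; cv2.imwrite("pics/scene0c.png",cv2.resize(a,None,fx=3.6,fy=3.6,interpolation=cv2.INTER_CUBIC))
```

```text
(no output)
```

View pics/top0c.png

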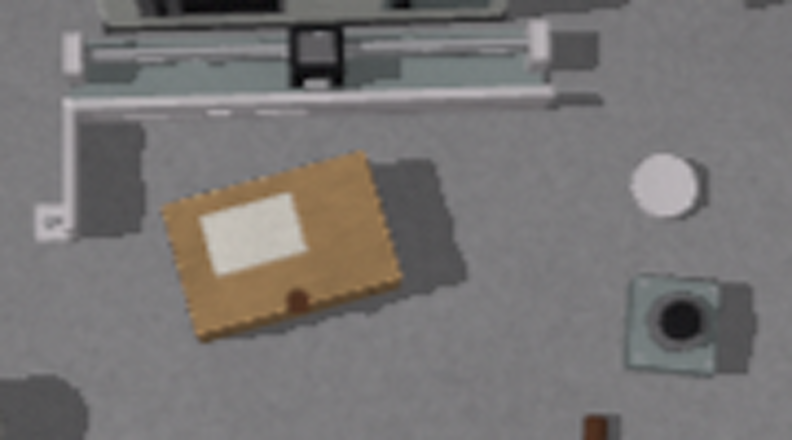

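View pics/scene0c.png

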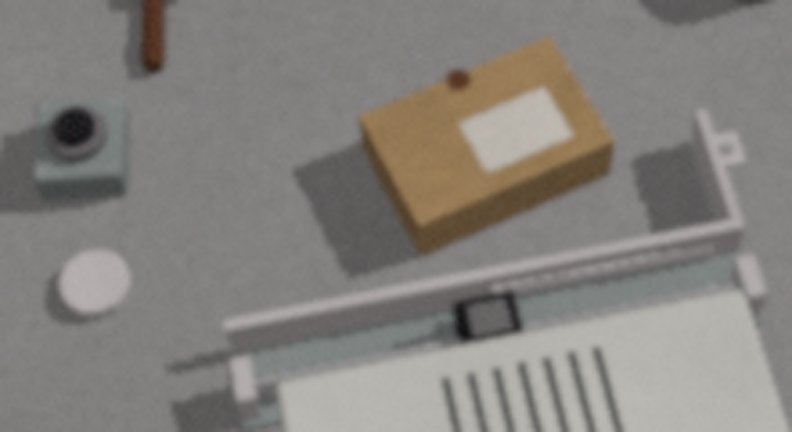

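```bash
cat > h.py <<'E'
from workcell import bot
import cv2,numpy as np
def ray(n,u,v,c=None):
    c=c or bot.calibration(n);T=np.array(c["T"])
    d=T[:3,:3]@np.array([(u-c["cx"])/c["fx"],(v-c["cy"])/c["fy"],1]);return T[:3,3],d
def atz(n,u,v,z,c=None):
    o,d=ray(n,u,v,c);return o+d*(z-o[2])/d[2]
def tri(r1,r2):
    A=[];b=[]
    for o,d in(r1,r2):
        d=d/np.linalg.norm(d);P=np.eye(3)-np.outer(d,d);A.append(P);b.append(P@o)
    x=np.linalg.lstsq(np.vstack(A),np.hstack(b),rcond=None)[0]
    return x
def proj(n,p,c=None):
    c=c or bot.calibration(n);T=np.linalg.inv(np.array(c["T"]));q=T[:3,:3]@np.array(p)+T[:3,3]
    return c["fx"]*q[0]/q[2]+c["cx"],c["fy"]*q[1]/q[2]+c["cy"]
E
python3 - <<'E'
from h import *
t=lambda u,v:(215+u/4.4-.4,165+v/4.4-.4)
s=lambda u,v:(150+u/3.6-.4,170+v/3.6-.4)
P={"A":((162,207),(611,145),.055),"B":((362,152),(422,224),.055),"C":((401,279),(361,120),.055),"D":((199,333),(550,40),.055),
"corner":((76,108),(733,222),.048),"fend":((553,98),(226,323),.048),"send":((74,230),(698,113),.048),"btn":((682,320),(73,126),.06),"tin":((664,185),(94,278),.016)}
for k,(a,b,z) in P.items():
    print(k,tri(ray("top",*t(*a)),ray("scene",*s(*b))).round(4),atz("top",*t(*a),z)[:2].round(4),atz("scene",*s(*b),z)[:2].round(4))
for k,(u,v) in {"jar":(203,261),"cards":(169,229),"tape":(157,283),"dropL":(161,202),"dropR":(408,208),"brushtop":(350,262),"brushend":(348,297)}.items(): print(k,atz("top",u,v,.03).round(3))
E
```

```text
A [0.5528 0.0204 0.0505] [0.5518 0.0196] [0.5555 0.0201]
B [ 0.6023 -0.1376  0.0569] [ 0.6025 -0.1399] [ 0.6015 -0.1352]
C [ 0.5001 -0.1717  0.0523] [ 0.4995 -0.1736] [ 0.502  -0.1697]
D [ 0.4512 -0.0122  0.0559] [ 0.451  -0.0145] [ 0.4508 -0.0096]
corner [0.6337 0.0971 0.0488] [0.6334 0.0943] [0.6334 0.1004]
fend [ 0.6557 -0.2931  0.0453] [ 0.6548 -0.2954] [ 0.6574 -0.2901]
send [0.5326 0.0927 0.047 ] [0.5321 0.0901] [0.5333 0.0951]
btn [ 0.4734 -0.3951  0.0579] [ 0.473  -0.3963] [ 0.4751 -0.3931]
tin [ 0.5906 -0.3903  0.0221] [ 0.592  -0.3925] [ 0.5876 -0.3903]
jar [0.375 0.183 0.03 ]
cards [0.484 0.312 0.03 ]
tape [0.294 0.337 0.03 ]
dropL [0.582 0.35  0.03 ]
dropR [ 0.589 -0.543  0.03 ]
brushtop [ 0.388 -0.333  0.03 ]
brushend [ 0.267 -0.326  0.03 ]
```

Triangulated heights match the text, though the two cameras differ by about 5 mm in y, so I use the mean.

- **Coder:** corner at about (0.634, 0.097), yaw about 0.055.
- **Carton:** centre at about (0.527, -0.075), yaw about 0.30.

I'll move in behind the carton's long side, jaws open, with the jaw axis along that side.

servo_tool --pt "26 -26 0 0.05 -1" --pt "55 -55 0 0.1 -1" --pt "84 -84 0 0.15 -1" --pt "113 -113 0 0.2 -1" --pt "142 -142 0 0.25 -1" --pt "171 -171 0 0.3 -1" --pt "200 -200 0 0.35 -1" --pt "229 -229 0 0.4 -1" --pt "250 -250 0 0.45 -1" --pt "263 -263 0 0.5 -1"

```text
clock: 0.93
position: [0.4224, 0.3387, 0.2312]
tool_rot: [-3.14, 0.0, -2.897]
force: [0.3, 0.8, 0.1]
grip_width: 0.0852
```

servo_tool --pt "0 -40 0 0.01 -1" --pt "0 -80 0 0.02 -1" --pt "0 -120 0 0.03 -1" --pt "5 -160 0 0.05 -1" --pt "9 -200 0 0.05 -1" --pt "13 -240 0 0.05 -1" --pt "17 -280 0 0.05 -1" --pt "21 -320 0 0.05 -1" --pt "25 -360 0 0.05 -1" --pt "27 -400 0 0.05 -1"

```text
clock: 1.77
position: [0.4468, -0.06, 0.2313]
tool_rot: [-3.142, 0.0, -2.845]
force: [1.7, -0.9, -0.4]
grip_width: 0.0856
```

servo_tool --pt "-2 -20 -15 0 -1" --pt "-5 -36 -30 0 -1" --pt "-7 -40 -50 0 -1" --pt "-7 -40 -65 0 -1" --pt "-7 -40 -80 0 -1" --pt "-7 -40 -90 0 -1" --pt "-7 -40 -100 0 -1" --pt "-7 -40 -100 0 -1" --pt "-7 -40 -100 0 -1" --pt "-7 -40 -100 0 -1"

```text
clock: 2.6
position: [0.4401, -0.0981, 0.1317]
tool_rot: [-3.141, 0.0, -2.846]
force: [0.9, 0.5, 1.1]
grip_width: 0.0855
```

Run:
```python
from h import *
cv2.imwrite("pics/w1.png",bot.grab_frame("wrist"));cv2.imwrite("pics/s1.png",cv2.resize(bot.grab_frame("scene")[130:310,150:390],None,fx=3.3,fy=3.3,interpolation=cv2.INTER_CUBIC))
print(bot.observe()["position"],bot.observe()["qpos"])
```

```text
[ 0.44025511 -0.09808924  0.13188388] [ 0.01249077  0.40868572  0.09483385  2.13910639 -0.06711628  0.59556173
  2.02200023]
```

View pics/w1.png

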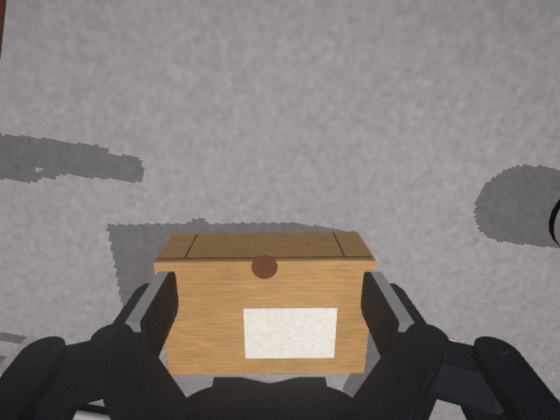

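View pics/s1.png

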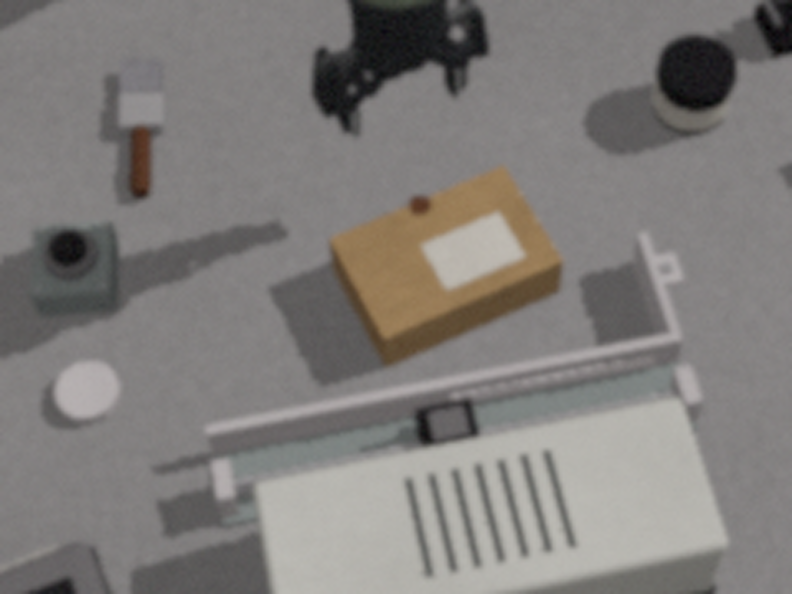

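The wrist picture shows the carton's near top edge level at row 258 (columns 155 to 375). So the jaw axis is parallel to the long side and nearly centred.

Run:
```python
from h import *
for p in [(155,258),(375,258),(366,374),(169,374)]: print(atz("wrist",*p,.055).round(4))
```

```text
[ 0.4949 -0.1712  0.055 ]
[ 0.4465 -0.0128  0.055 ]
[0.5526 0.0239 0.055 ]
[ 0.6023 -0.1392  0.055 ]
```

servo_tool --pt "0 0 -20 0 -1" --pt "0 0 -40 0 -1" --pt "0 0 -60 0 -1" --pt "0 0 -80 0 -1" --pt "0 0 -95 0 -1" --pt "0 0 -105 0 -1" --pt "0 0 -112 0 -1" --pt "0 0 -115 0 -1" --pt "0 0 -118 0 -1" --pt "0 0 -118 0 -1"

```text
clock: 3.53
position: [0.4402, -0.0981, 0.0135]
tool_rot: [-3.141, 0.0, -2.845]
force: [0.8, -0.1, -1.0]
grip_width: 0.0857
```

servo_tool --pt "6 1 0 0 -1" --pt "12 2 0 0 -1" --pt "17 3 0 0 -1" --pt "21 4 0 0 -1" --pt "25 5 0 0 -1" --pt "29 5 0 -0.02 -1" --pt "33 5 0 -0.04 -1" --pt "38 6 0 -0.06 -1" --pt "43 6 0 -0.085 -1" --pt "48 6 0 -0.11 -1"

```text
clock: 4.37
position: [0.4885, -0.092, 0.0133]
tool_rot: [3.142, 0.0, -2.958]
force: [-2.2, 0.4, 0.3]
grip_width: 0.0853
```

Run:
```python
from h import *
cv2.imwrite("pics/w2.png",bot.grab_frame("wrist"));cv2.imwrite("pics/s2.png",cv2.resize(bot.grab_frame("scene")[130:310,150:390],None,fx=3.3,fy=3.3,interpolation=cv2.INTER_CUBIC))
```

```text
(no output)
```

View pics/s2.png

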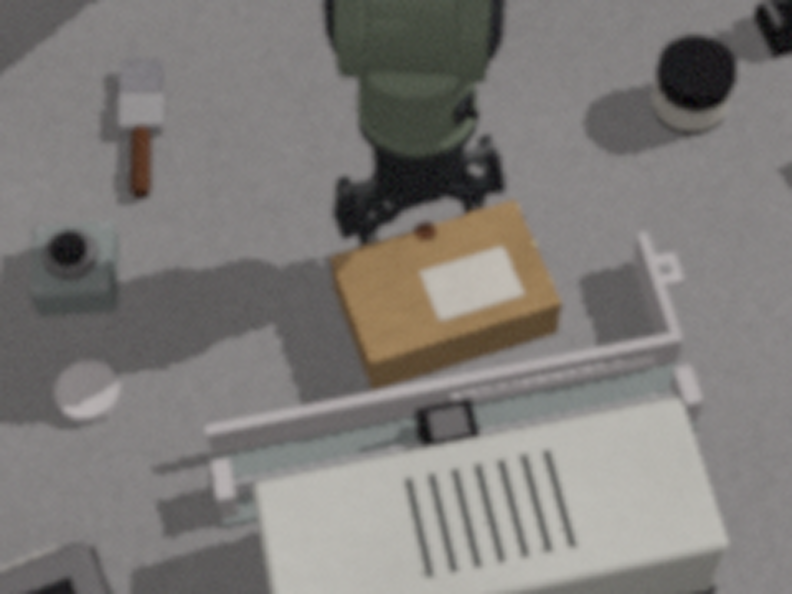

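View pics/w2.png

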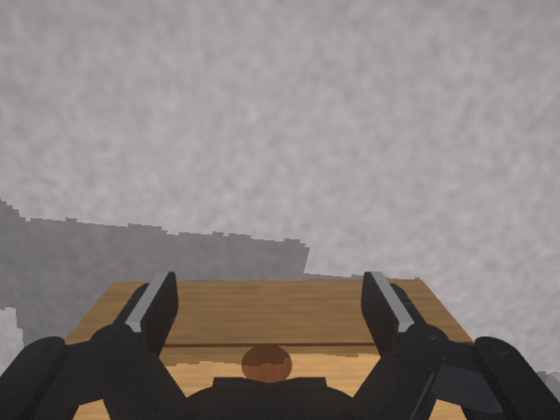

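The carton follows and is turning square, with the near edge still parallel to the jaws (row 345). I'll go on to the fence.

servo_tool --pt "3 0 0 -0.015 -1" --pt "7 0 0 -0.03 -1" --pt "11 0 0 -0.05 -1" --pt "15 1 0 -0.07 -1" --pt "19 1 0 -0.09 -1" --pt "22 1 0 -0.11 -1" --pt "25 1 0 -0.12 -1" --pt "27 1 0 -0.13 -1" --pt "29 1 0 -0.13 -1" --pt "31 1 0 -0.13 -1"

```text
clock: 5.3
position: [0.519, -0.0912, 0.0133]
tool_rot: [-3.141, -0.0, -3.086]
force: [-2.5, -0.9, -0.2]
grip_width: 0.0854
```

servo_tool --pt "1 0 0 0 -1" --pt "2 0 0 0 -1" --pt "3 0 0 0 -1" --pt "4 0 0 0 -1" --pt "4 0 0 0 -1" --pt "4 0 0 0 -1" --pt "4 0 0 0 -1" --pt "4 0 0 0 -1" --pt "4 0 0 0 -1" --pt "4 0 0 0 -1"

```text
clock: 6.13
position: [0.5226, -0.0912, 0.0133]
tool_rot: [-3.142, -0.001, -3.085]
force: [-5.0, -0.4, 2.1]
grip_width: 0.0852
```

servo_tool --pt "1 0 0 0 -1" --pt "2 0 0 0 -1" --pt "3 0 0 0 -1" --pt "3 0 0 0 -1" --pt "3 0 0 0 -1" --pt "3 0 0 0 -1" --pt "3 0 0 0 -1" --pt "3 0 0 0 -1" --pt "3 0 0 0 -1" --pt "3 0 0 0 -1"

```text
clock: 6.97
position: [0.5227, -0.0912, 0.013]
tool_rot: [3.141, -0.006, -3.085]
force: [-22.0, -2.2, 15.4]
grip_width: 0.0852
```

Run:
```python
from h import *
print(bot.observe()["force"],bot.observe()["moment"])
cv2.imwrite("pics/s3.png",cv2.resize(bot.grab_frame("scene")[160:290,200:370],None,fx=4.5,fy=4.5,interpolation=cv2.INTER_CUBIC))
```

```text
[-22.04375517  -2.19206104  15.40021842] [0.39242149 4.05597893 0.82162226]
```

View pics/s3.png

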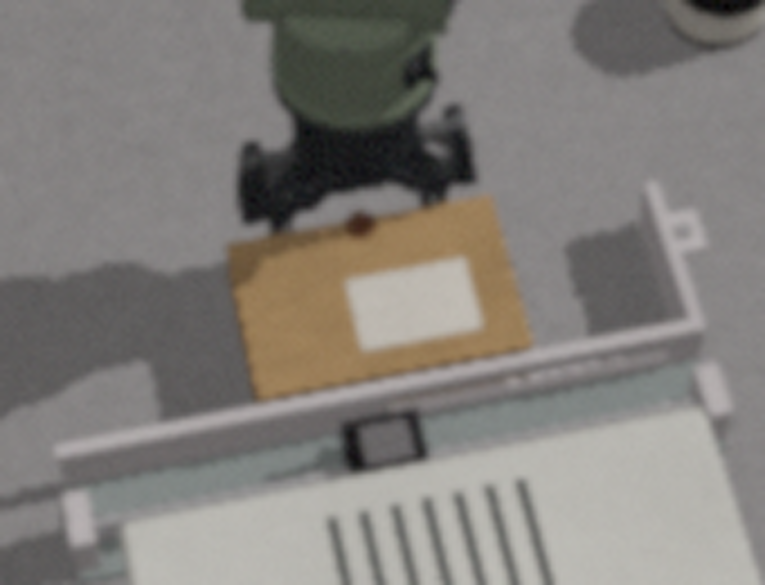

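The carton lies flat on the fence, and the tool stopped at coder x = -121 mm, as expected. I'll back off, lift and turn a quarter for the end push.

servo_tool --pt "-10 0 0 0 -1" --pt "-22 -1 0 0 -1" --pt "-28 -2 10 0 -1" --pt "-30 -2 35 0 -1" --pt "-30 -2 65 0 -0.5" --pt "-30 -10 95 -0.1 0" --pt "-30 -30 115 -0.2 0" --pt "-20 -55 125 -0.32 0" --pt "-5 -85 125 -0.44 0" --pt "15 -105 125 -0.56 0"

```text
clock: 7.85
position: [0.5416, -0.1989, 0.1408]
tool_rot: [3.141, 0.003, 2.631]
force: [0.5, 0.0, -0.2]
grip_width: 0.0426
```

servo_tool --pt "10 -10 0 -0.12 0" --pt "30 -10 0 -0.24 0" --pt "50 -10 0 -0.36 0" --pt "55 -10 0 -0.48 0" --pt "55 -10 0 -0.6 0" --pt "55 -10 0 -0.72 0" --pt "55 -10 0 -0.84 0" --pt "55 -10 0 -0.95 0" --pt "55 -10 0 -1.01 0" --pt "55 -10 0 -1.01 0"

```text
clock: 8.68
position: [0.5965, -0.2057, 0.1391]
tool_rot: [3.141, 0.0, 1.625]
force: [0.5, 0.5, 0.2]
grip_width: 0.043
```

Run:
```python
from h import *
cv2.imwrite("pics/s4.png",cv2.resize(bot.grab_frame("scene")[160:290,200:370],None,fx=4.5,fy=4.5,interpolation=cv2.INTER_CUBIC))
cv2.imwrite("pics/w4.png",bot.grab_frame("wrist"))
```

```text
(no output)
```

View pics/s4.png

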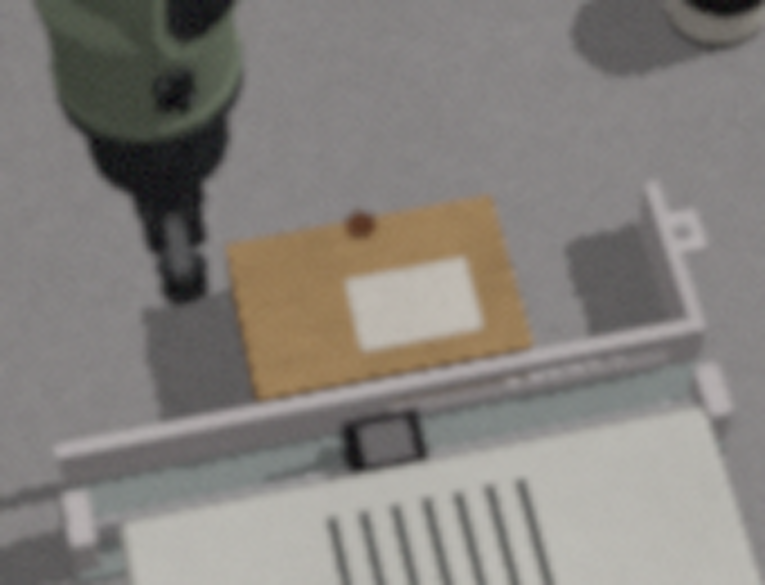

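View pics/w4.png

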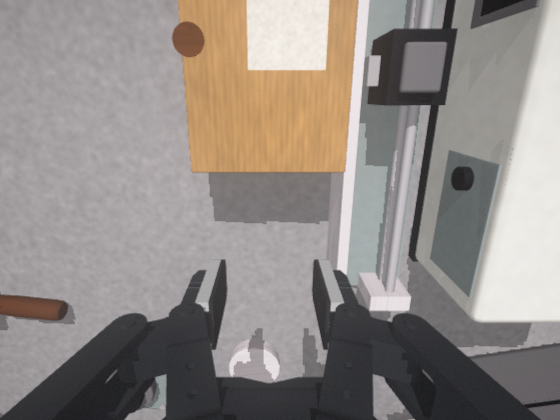

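The carton's end edge shows at row 172 (columns 192 to 345), parallel to the jaws, with the fence strip on its right at columns 347 to 357.

Run:
```python
from h import *
t=.055;R=np.array([[np.cos(t),-np.sin(t)],[np.sin(t),np.cos(t)]]);c=np.array([.6337,.0971])
for p,z in [((192,172),.055),((345,172),.055),((345.5,200),.048)]:
  q=atz("wrist",*p,z); print(q.round(4),(R.T@(q[:2]-c)).round(4))
p=bot.observe()["position"];print((R.T@(p[:2]-c)).round(4))
for g in [(-.060,-.295)]: print(c+R@np.array(g))
```

```text
[ 0.5394 -0.1762  0.055 ] [-0.1092 -0.2677]
[ 0.6476 -0.1697  0.055 ] [-0.0008 -0.2671]
[ 0.6527 -0.1924  0.048 ] [ 0.003  -0.2902]
[-0.054  -0.3005]
[ 0.59000755 -0.20075226]
```

servo_tool --pt "-5 0 -20 0 0" --pt "-5 0 -45 0 0" --pt "-5 0 -70 0 0" --pt "-5 0 -90 0 0" --pt "-5 0 -105 0 0" --pt "-5 0 -115 0 0" --pt "-5 0 -122 0 0" --pt "-5 0 -122 0 0" --pt "-5 5 -122 0 0" --pt "-6 12 -122 0 0"

```text
clock: 9.62
position: [0.5905, -0.1943, 0.0173]
tool_rot: [3.14, 0.001, 1.627]
force: [0.2, 0.5, 0.7]
grip_width: 0.0425
```

servo_tool --pt "0 3 0 0 0" --pt "0 6 0 0 0" --pt "0 9 0 0 0" --pt "-1 14 0 0 0" --pt "-1 19 0 0 0" --pt "-1 24 0 0 0" --pt "-2 29 0 0 0" --pt "-2 34 0 0 0" --pt "-2 39 0 0 0" --pt "-2 44 0 0 0"

```text
clock: 10.45
position: [0.588, -0.1502, 0.0166]
tool_rot: [3.141, 0.001, 1.627]
force: [-1.0, -6.6, 4.6]
grip_width: 0.0429
```

Run:
```python
from h import *
cv2.imwrite("pics/s5.png",cv2.resize(bot.grab_frame("scene")[160:290,200:370],None,fx=4.5,fy=4.5,interpolation=cv2.INTER_CUBIC))
```

```text
(no output)
```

View pics/s5.png

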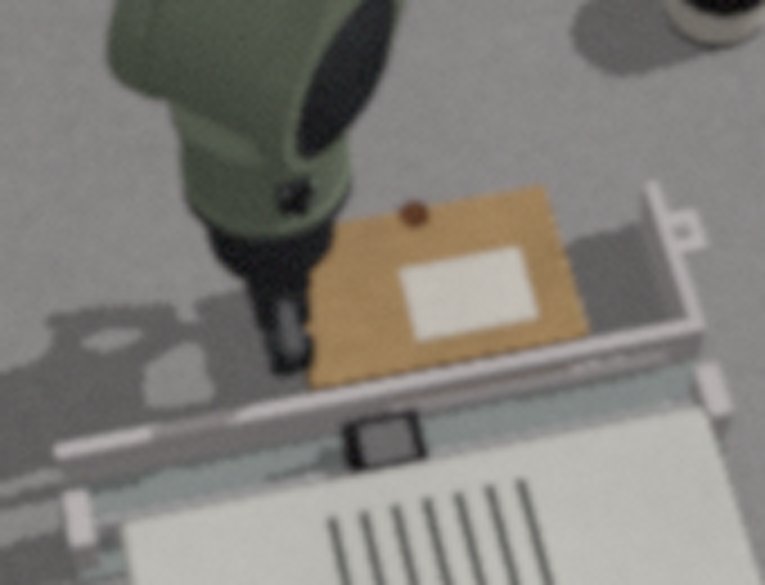

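It slides flat along the fence. About 63 mm remain.

servo_tool --pt "0 5 0 0 0" --pt "-1 10 0 0 0" --pt "-1 15 0 0 0" --pt "-1 20 0 0 0" --pt "-1 25 0 0 0" --pt "-2 30 0 0 0" --pt "-2 35 0 0 0" --pt "-2 40 0 0 0" --pt "-2 45 0 0 0" --pt "-3 50 0 0 0"

```text
clock: 11.33
position: [0.585, -0.0998, 0.0163]
tool_rot: [3.142, 0.0, 1.628]
force: [-0.5, -6.1, 3.9]
grip_width: 0.0426
```

servo_tool --pt "0 2 0 0 0" --pt "0 4 0 0 0" --pt "0 6 0 0 0" --pt "0 8 0 0 0" --pt "0 9 0 0 0" --pt "-1 10 0 0 0" --pt "-1 11 0 0 0" --pt "-1 12 0 0 0" --pt "-1 12 0 0 0" --pt "-1 12 0 0 0"

```text
clock: 12.17
position: [0.584, -0.0876, 0.0162]
tool_rot: [-3.142, -0.001, 1.628]
force: [0.1, -0.5, -0.1]
grip_width: 0.0427
```

Run:
```python
from h import *
cv2.imwrite("pics/s6.png",cv2.resize(bot.grab_frame("scene")[160:290,200:370],None,fx=4.5,fy=4.5,interpolation=cv2.INTER_CUBIC))
```

```text
(no output)
```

View pics/s6.png

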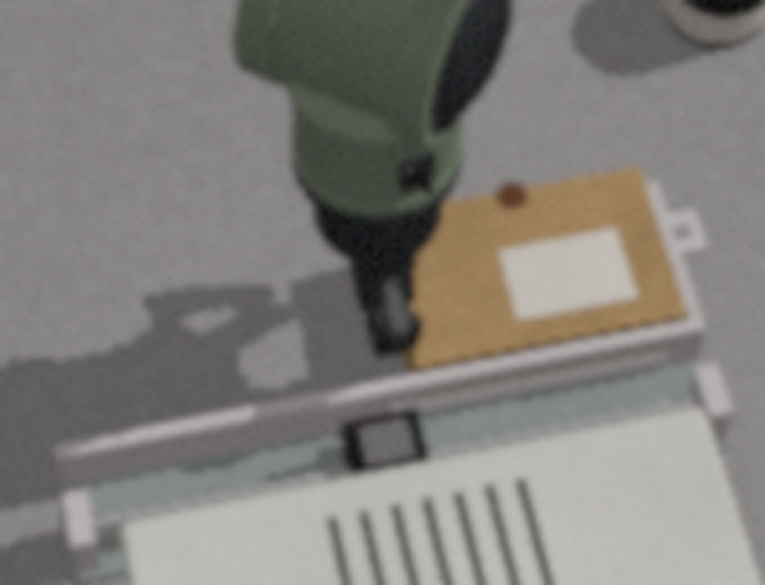

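The carton is about at the stop, but the force has dropped to nearly zero. I'll press on gently until it shows contact.

servo_tool --pt "0 1 0 0 0" --pt "0 1 0 0 0" --pt "0 2 0 0 0" --pt "0 2 0 0 0" --pt "0 3 0 0 0" --pt "0 3 0 0 0" --pt "0 3 0 0 0" --pt "0 3 0 0 0" --pt "0 3 0 0 0" --pt "0 3 0 0 0"

```text
clock: 13.05
position: [0.5841, -0.0865, 0.0164]
tool_rot: [3.141, 0.002, 1.627]
force: [1.8, -8.8, -1.7]
grip_width: 0.043
```

servo_tool --pt "0 1 0 0 0" --pt "0 1 0 0 0" --pt "0 2 0 0 0" --pt "0 2 0 0 0" --pt "0 2 0 0 0" --pt "0 2 0 0 0" --pt "0 2 0 0 0" --pt "0 2 0 0 0" --pt "0 2 0 0 0" --pt "0 2 0 0 0"

```text
clock: 13.88
position: [0.5843, -0.0865, 0.0167]
tool_rot: [3.14, 0.005, 1.626]
force: [2.6, -20.0, -1.9]
grip_width: 0.0427
```

It is firmly against the stop: the tool holds at coder y = -180.6 mm where -181 was expected, with 20 N. I'll back off and inspect.

servo_tool --pt "0 -6 0 0 0" --pt "0 -14 0 0 0" --pt "0 -24 0 0 0" --pt "0 -34 5 0 0" --pt "0 -44 25 0 0" --pt "0 -54 50 0 0" --pt "0 -64 80 0 0" --pt "0 -74 105 0 0" --pt "0 -80 120 0 0" --pt "0 -80 125 0 0"

```text
clock: 14.72
position: [0.5845, -0.1656, 0.1443]
tool_rot: [3.138, 0.001, 1.625]
force: [-0.7, -0.2, 0.2]
grip_width: 0.0431
```

Run:
```python
from h import *
print(bot.observe()["position"],bot.observe()["force"])
np.save("w7T.npy",bot.calibration("wrist")["T"])
cv2.imwrite("pics/w7.png",bot.grab_frame("wrist"))
f=bot.grab_frame("scene");cv2.imwrite("pics/s7full.png",f)
cv2.imwrite("pics/s7.png",cv2.resize(f[160:290,200:370],None,fx=4.5,fy=4.5,interpolation=cv2.INTER_CUBIC))
```

```text
[ 0.58448782 -0.16563707  0.14428081] [-0.73378827 -0.23885626  0.16993675]
```

View pics/w7.png

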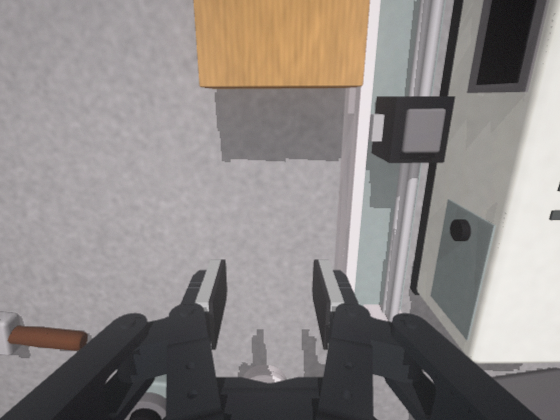

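View pics/s7.png

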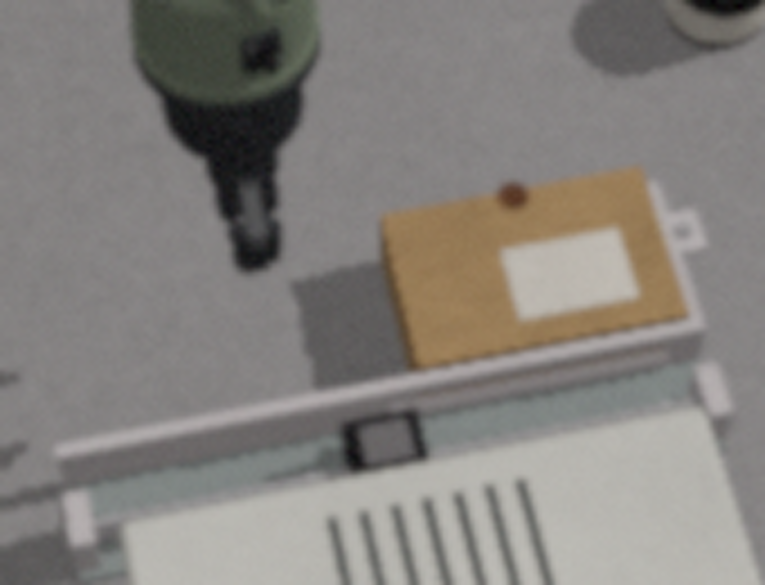

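Run:
```python
from h import *
a=cv2.imread("pics/w7.png")[0:150,180:400];cv2.imwrite("pics/w7c.png",cv2.resize(a,None,fx=3.6,fy=3.6,interpolation=cv2.INTER_CUBIC))
```

```text
(no output)
```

View pics/w7c.png

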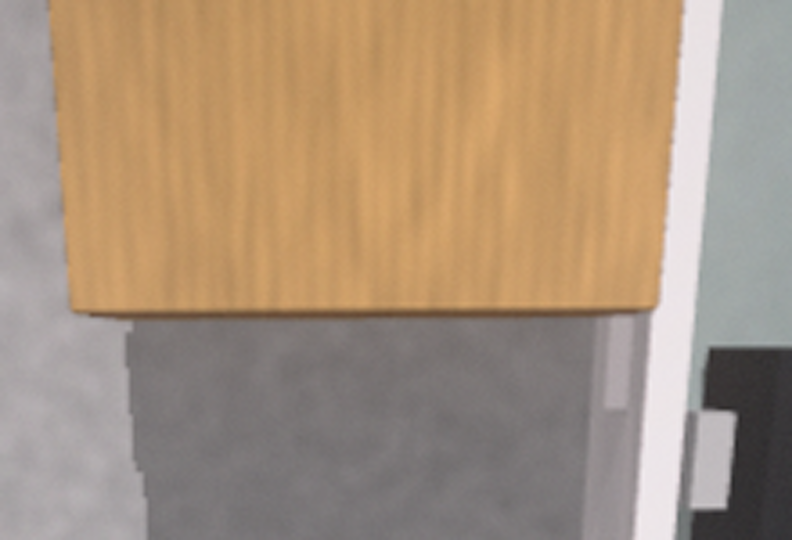

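Run:
```python
from h import *
c0=bot.calibration("wrist");c0["T"]=np.load("w7T.npy")
t=.055;R=np.array([[np.cos(t),-np.sin(t)],[np.sin(t),np.cos(t)]]);c=np.array([.6337,.0971])
for (u,v),z in [((71,312),.055),((657,307),.055),((683,2),.055),((52,2),.055),((650,312),.048),((636,535),.048)]:
  q=atz("wrist",180+u/3.6-.4,v/3.6-.4,z,c0); print((R.T@(q[:2]-c)).round(4))
s=lambda u,v:(200+u/4.5-.4,160+v/4.5-.4)
for k,p,z in [("A",(688,318),.055),("B",(414,367),.055),("C",(382,215),.055),("D",(642,170),.055),("corner",(700,322),.048),("send",(652,182),.048),("fend",(58,447),.048)]:
  q=atz("scene",*s(*p),z);print(k,(R.T@(q[:2]-[0,.003]-c)).round(4))
```

```text
[-0.1103 -0.1696]
[-0.0017 -0.1688]
[-0.0018 -0.1198]
[-0.11   -0.1198]
[-0.0011 -0.1694]
[-1.000e-04 -2.118e-01]
A [-0.0002 -0.0026]
B [-0.0028 -0.1731]
C [-0.1112 -0.1694]
D [-0.1089 -0.0015]
corner [0.0005 0.0056]
send [-0.103   0.0042]
fend [ 0.0011 -0.3905]
```

The wrist view puts the carton's sides at coder x = -110.0 and -1.7 mm and its near end at y = -169.2 mm. The fence strip beside it has even width, so it is square and home within about 1 mm. Next the button: jaws shut, looking from just beside it.

servo_tool --pt "-10 -20 0 0 1" --pt "-22 -50 0 0 1" --pt "-34 -85 0 0 1" --pt "-46 -120 0 0 1" --pt "-58 -155 0 0 1" --pt "-70 -190 0 0 1" --pt "-82 -225 0 0 1" --pt "-95 -255 0 0 1" --pt "-105 -275 0 0 1" --pt "-111 -284 0 0 1"

```text
clock: 15.65
position: [0.4705, -0.4495, 0.1399]
tool_rot: [-3.14, -0.0, 1.625]
force: [0.2, -1.1, -0.2]
grip_width: -0.0
```

servo_tool --pt "0 0 0 0 1" --pt "0 0 0 0 1" --pt "0 0 0 0 1" --pt "0 0 0 0 1" --pt "0 0 0 0 1" --pt "0 0 0 0 1" --pt "0 0 0 0 1" --pt "0 0 0 0 1" --pt "0 0 0 0 1" --pt "0 0 0 0 1"

```text
clock: 16.48
position: [0.473, -0.447, 0.1413]
tool_rot: [-3.142, 0.0, 1.628]
force: [0.2, -0.5, -0.7]
grip_width: 0.0
```

Run:
```python
from h import *
print(bot.observe()["position"],bot.observe()["force"])
np.save("w8T.npy",bot.calibration("wrist")["T"])
cv2.imwrite("pics/w8.png",bot.grab_frame("wrist"))
```

```text
[ 0.47295975 -0.44701095  0.14129831] [ 0.18207092 -0.53962333 -0.67613482]
```

View pics/w8.png

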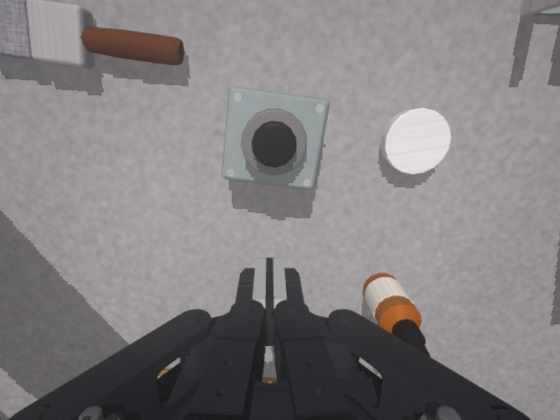

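The wrist picture shows the button top at (274,144), with the right dropper to the right of the hand at about (395,310).

Run:
```python
from h import *
c0=bot.calibration("wrist");c0["T"]=np.load("w8T.npy")
for z in (.05,.056,.06): print(atz("wrist",274,144,z,c0).round(4))
t=(215+682/4.4-.4,165+320/4.4-.4);s=(150+73/3.6-.4,170+126/3.6-.4)
w=ray("wrist",274,144,c0)
print(tri(w,ray("top",*t)),tri(w,ray("scene",*s)))
print(atz("wrist",395,310,.0,c0),atz("wrist",408,345,.099,c0))
```

```text
[ 0.473  -0.3952  0.05  ]
[ 0.4729 -0.3944  0.056 ]
[ 0.4728 -0.3939  0.06  ]
[ 0.47203851 -0.39321727  0.07036994] [ 0.47286408 -0.39399873  0.05653603]
[ 0.60966868 -0.56461843  0.        ] [ 0.57446264 -0.52263964  0.099     ]
```

servo_tool --pt "0 15 0 0 1" --pt "0 30 0 0 1" --pt "0 42 0 0 1" --pt "0 50 0 0 1" --pt "0 53 -5 0 1" --pt "0 53 -20 0 1" --pt "0 53 -40 0 1" --pt "0 53 -58 0 1" --pt "0 53 -68 0 1" --pt "0 53 -73 0 1"

```text
clock: 17.37
position: [0.4723, -0.394, 0.0668]
tool_rot: [-3.14, -0.001, 1.627]
force: [0.0, 0.2, 0.1]
grip_width: -0.0
```

servo_tool --pt "0 0 0 0 1" --pt "0 0 0 0 1" --pt "0 0 0 0 1" --pt "0 0 -2 0 1" --pt "0 0 -4 0 1" --pt "0 0 -6 0 1" --pt "0 0 -8 0 1" --pt "0 0 -9 0 1" --pt "0 0 -10 0 1" --pt "0 0 -10 0 1"

```text
clock: 18.2
position: [0.4729, -0.394, 0.0581]
tool_rot: [-3.141, -0.0, 1.628]
force: [-0.0, 0.6, 0.8]
grip_width: -0.0
```

servo_tool --pt "0 0 -1 0 1" --pt "0 0 -2 0 1" --pt "0 0 -3 0 1" --pt "0 0 -4 0 1" --pt "0 0 -5 0 1" --pt "0 0 -6 0 1" --pt "0 0 -6 0 1" --pt "0 0 -6 0 1" --pt "0 0 -6 0 1" --pt "0 0 -6 0 1"

```text
clock: 19.03
position: [0.473, -0.3941, 0.0524]
tool_rot: [3.142, 0.0, 1.628]
force: [-0.9, 0.8, 5.4]
grip_width: 0.0
```

servo_tool --pt "0 0 -1 0 1" --pt "0 0 -2 0 1" --pt "0 0 -3 0 1" --pt "0 0 -4 0 1" --pt "0 0 -4 0 1" --pt "0 0 -4 0 1" --pt "0 0 -4 0 1" --pt "0 0 -4 0 1" --pt "0 0 -4 0 1" --pt "0 0 -4 0 1"

```text
clock: 19.87
position: [0.4732, -0.3943, 0.0511]
tool_rot: [3.14, -0.0, 1.627]
force: [-12.5, 15.7, 58.9]
grip_width: 0.0002
```

It bottomed at z = 0.051, 6 mm below the measured top, with 59 N. I'll release and lift away.

servo_tool --pt "0 0 2 0 1" --pt "0 0 5 0 1" --pt "0 0 10 0 1" --pt "0 0 18 0 1" --pt "0 0 30 0 1" --pt "0 0 50 0 1" --pt "0 0 70 0 1" --pt "0 0 90 0 1" --pt "0 0 105 0 1" --pt "0 0 110 0 1"

```text
clock: 20.7
position: [0.4735, -0.3947, 0.1612]
tool_rot: [3.139, 0.002, 1.628]
force: [-0.4, -0.4, 0.2]
grip_width: -0.0002
```

servo_tool --pt "0 -10 0 0 1" --pt "0 -25 0 0 1" --pt "0 -40 0 0 1" --pt "0 -50 0 0 1" --pt "0 -53 0 0 1" --pt "0 -53 0 0 1" --pt "0 -53 0 0 1" --pt "0 -53 0 0 1" --pt "0 -53 0 0 1" --pt "0 -53 0 0 1"

```text
clock: 21.53
position: [0.4732, -0.4465, 0.1584]
tool_rot: [3.141, -0.0, 1.628]
force: [1.3, 0.7, -0.1]
grip_width: 0.0002
```

Run:
```python
from h import *
o=bot.observe();print(o["clock"],o["position"],o["force"])
f=bot.grab_frame("scene");cv2.imwrite("pics/s9.png",cv2.resize(f[100:310,90:450],None,fx=2.2,fy=2.2,interpolation=cv2.INTER_CUBIC))
cv2.imwrite("pics/w9.png",bot.grab_frame("wrist"))
```

```text
21.5333 [ 0.47322253 -0.44649707  0.1583584 ] [ 1.32012661  0.69362523 -0.12353071]
```

View pics/s9.png

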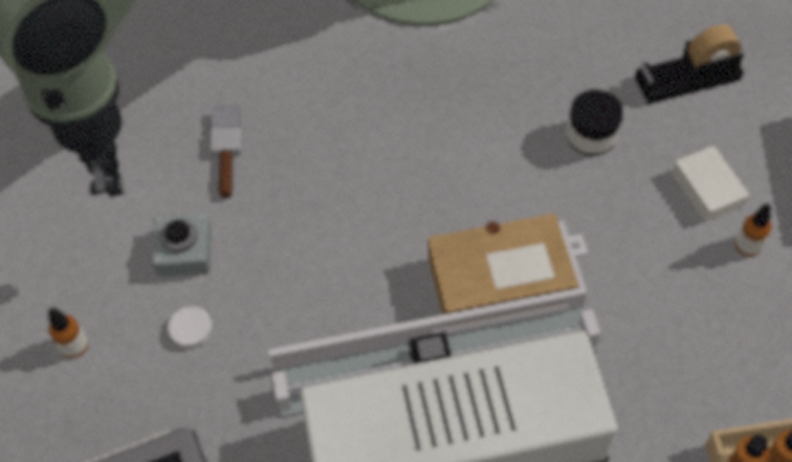

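View pics/w9.png

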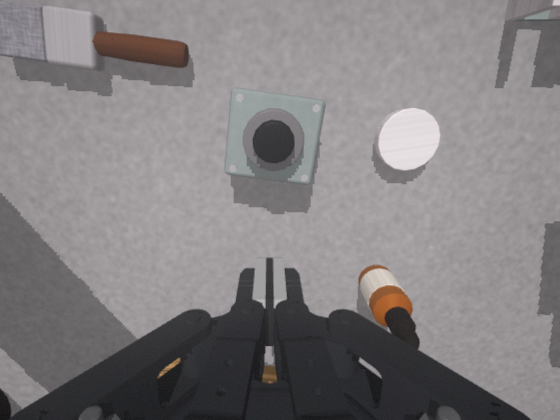

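The carton is in the corner (centre about 505,262 in the crop), the button is up, and the arm is clear with everything else in place. I'm handing the job in.

```bash
python3 -c "
from workcell import bot
print(bot.job_done())"
```

```text
the job is handed in; nothing more can be done
None
```

I pushed the carton flat against the fence, slid it along to the end stop, then pressed the start button with the shut fingertips and let it up. The job was handed in at about 22 s of the 54 s.

- **Carton:** before the button press, the wrist view put it home within about 1–2 mm and square. Pushing gave the same result: both pushes stopped within 1 mm of where home contact should be (about 22 N on the fence, 20 N on the stop). After the press I only looked at the scene picture, which shows it still in the corner.
- **Button:** the fingertips bottomed at z = 0.051 m, about 6 mm below the button's top as measured. The force reached 59 N, more than the 5 N needed but under the 120 N limit. The last pictures show the button up and the arm clear of everything.
- **Other things on the table:** by eye, none has moved.
- **Disagreements:** the scene and top cameras differ by about 5 mm in y, so I used their mean. Checked with the scene camera alone, with only part of that offset removed, the carton's corners came out 1–3 mm off in places. One button height from the wrist and top views came out at 70 mm; the other estimates gave 57–58 mm, and the press agreed with those.

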